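# Weigh a vial on the beam balance and sort it

### The arm

A 6-joint arm with a two-finger parallel gripper is mounted at the origin on a cart in front of the work surface, level with it; the furniture and walls round the work are solid. World frame = base frame: x ahead of the robot, y to its left, z up, the work surface at z = 0. Lengths are in m, angles in degrees, forces in N, time in s.
With the tool pointing down it reaches from about 0.375 to 0.9 m from the base axis. Payload 3.1 kg.
Tool frame: the origin (TCP) lies at the very end of the fingers, on their centre line; the grasp point (between the pads) lies 19 mm behind it; z points along the fingers, y is the line along which they close (so a half turn about z gives the same grasp; the last joint's range is limited). The gripper opens to 87 mm and grips with 3 to 60 N. Pads are 19 mm wide; open, the fingers measure 117 mm over their backs; the gripper's body (75 mm by 190 mm) begins 51 mm behind the grasp point.
Start: joints at [-73.94, 30.224, 82.088, -0, 67.689, -10.227], TCP at [0.277, -0.56, 0.223] pointing down, gripper open.
Joint ranges: [-176.69, 176.69], [-43.24, 126.21], [12.49, 139.97], [-82, 262], [0, 151.66], [-163.58, 163.58]. Speed limits (degrees/s): [159.86, 159.86, 180, 180, 180, 180].

### API

Orientations are given as a 3x3 rotation matrix whose columns are the frame's x, y, z axes.
In Python, from rig import bot gives the robot as it stands.
- The arm moves only by the tool move_arm, never from a script. Its argument "increments" is a list of rows, each an object with "xyz": the shift along the tool's x, y, z in mm, a list of three; "roll": the turn about the tool's z in rad; "grip": the opening in per cent of the stroke, from 0 (shut) to 100 (fully open). A call has 1 to 5 rows; each row shifts and turns the commanded pose from where the row before left it, along the tool's axes as they then stand; what a row does not reach is not made up. A row lasts 1/12 s, in which the tool goes at most 41.7 mm and 7.16 degrees, less where a joint would pass 70% of its speed; a pose out of reach is approached as far as the arm can. A call is refused whole if a number of a shift passes 41.7 or a number of a turn 0.125, either way. A call with a gripper value outside its range is refused whole. The fingers move at their own pace and stop on an object; the grip force is fixed at half the most. Time passes only in rows, so rows that do not move let the fingers close. It gives the time, the measured TCP pose, the force, the opening and the grip force at its end, in the units of the state.
- bot.read_state(): the state, without advancing time (a new reading comes with each control period).
- bot.capture(name): name is "scene" or "top"; returns (picture, depth): 400x640x3 uint8, red, green, blue; 400x640 float32, m along the optical axis (not along the pixel's ray), 0 where there is no reading.
- bot.camera_model(name): a dict with "intrinsics" (3x3 intrinsics, pixels), "D" ([k1, k2, p1, p2, k3] as OpenCV has them; the pictures are not rectified), "rvec" (rotation vector, rad) and "tvec" (3), from world to camera coordinates, as OpenCV has them. Camera axes: x right, y down, z forward; pixel columns grow to the right and rows downward; lengths in m; the calibration is good to about 2 mm. A picture is of the moment at which its call begins. camera_model takes no time and is no camera call.
- bot.hand_in(): hands the job in; it is judged then, once.
Trained networks look in the newest picture that a camera, given by its name, has taken for a name from the list of things; names that differ only in an ending like _2 or _b are one class to them, and where a whole thing is asked for, a point or a joint stands for the part that bears it (a point fixed in the world has none). Each returns a list of dicts, best first, with "conf" (0 to 1); they miss things now and then, are a little off and sometimes report something else, mostly with a low value. They report only what shows in the picture. A call takes as long as a camera call. They do not tell look-alikes from the thing itself.
- bot.spot_in(label, camera): "at" ([x, y, z] in m, in the coordinates of the camera as it stood for that picture, good to about 4 mm: the middle of the surface that is visible of it).
- bot.trace(label, camera): "mask" (400x640 bool, what is visible of it).
The state is a dict: "time_s": time; "joint_positions": joint angles; "qvel": joint speeds; "tau": joint torques, N m; "position": TCP position; "tcp_rot": TCP orientation; "force": force on the tool from outside, world axes, zero at the start; "moment": the same for the moment, N m; "opening": opening from 0.0 (shut) to 1.0 (fully open); "grasp_force": force on a finger pad.
Only numpy, scipy, OpenCV 4.12 (cv2) and the standard library are available. Lean on these libraries where they do the work, as an engineer would, in place of code of your own. Each camera call takes 0.05 s, during which the arm holds its last target. There are 200 camera calls.

### The job

Stand the closed sample vial on the pan of the beam balance, then push the sliding poise out along the beam in light nudges (under about 12 N, do not grip it or force the beam) until the beam, untouched, rests level. If the poise then stands beyond the long middle mark the vial is heavy: take it off and stand it in the rectangular enamel tray; if the poise stands short of the mark the vial is light: stand it in the round steel dish. Leave the poise where it balanced, set the vial down gently, and leave the other things where they are.

Things in the scene. Friction and masses are not known exactly. Their poses are not given: they have to be found in the camera images.
- vial_mid (a point): centre (half-way up) of the loose closed glass sample vial with a black screw cap: upright cylinder 27 mm in diameter, 60 mm tall (body to 48 mm, cap above), z axis up along the vial. Hidden weight, 50 to 150 g. At the start it stands on the bench left of the balance.
- balance: the fixed beam balance; origin under the pivot on the bench top, x axis across the beam, y axis along the level beam towards the pan, z up. Grey base 74 x 370 x 20 mm, two cheeks at the pivot up to z = 96 mm. The beam is an aluminium bar 14 mm wide, 12 mm deep, its axis at z = 85 mm when level, from y = +100 mm (pan) to y = -190 mm; a fixed post with an index line stands beyond that end. With an empty pan the poise side hangs down a little.
- pan (a point): centre of the upper face of the round pan floor, which is carried by the beam 100 mm from the pivot and 16 mm above the beam's axis (101 mm above the bench when level): floor 55 mm clear diameter, rim 6 mm high, 62 mm outside. It goes up and down by up to 10 mm with the beam but is kept level by a guide link, so it does not matter where on the pan the vial stands.
- pivot (a point): the beam's pivot point, fixed, 85 mm above the bench on the balance's centre line; axes as the balance. Behind the balance stands a fixed monitor: the face of its screen is 0.66 m ahead of the robot's base, 0.10 to 0.38 m above the bench, from 0.39 m left to 0.08 m right of the base; swing past it on the near side.
- beam (a joint): tilt of the beam in rad: 0 = level, positive = pan down, stops at -0.1 and +0.1. It swings on a weak centring spring and is damped (settles in about 0.3 s): within the stops, moving the poise 1 mm outwards lowers the reading by roughly 0.0043 rad. A finger resting on the poise or beam holds the tilt, so read it untouched.
- poise (a joint): how far the poise has been slid outwards (away from the pan) along the beam from its inner stop, in m: 0 to 0.09. The middle mark is at 0.050. It stays where it is left; sliding friction about 2 N.
- poise_knob (a point): centre of the poise's upright dark knob: 30 mm across the beam, 16 mm along it, 44 mm tall, its centre 40.5 mm above the beam's axis and 65 mm + poise from the pivot on the side away from the pan. The knob stands on a steel saddle 28 mm along the beam, 38 mm across, whose top is 19.5 mm above the beam's axis. It rises and falls with the beam.
- middle_mark (a point): the beam's middle mark (the one long rib, 20 mm, hanging on the near side among short 10 mm graduations), on the beam's axis 115 mm from the pivot on the poise side; the poise has a small fin on the near side that points at the scale.
- tray: fixed white enamel tray, 134 (x) x 204 (y) x 20 mm, for heavy vials; origin at the centre of its underside, floor 2 mm above it, rim 18 mm.
- dish: fixed round steel dish, 110 mm across the rim, 18 mm high, for light vials; origin at the centre of its underside, floor 4 mm above it, flat floor about 86 mm across.
- vial: the same vial; origin at the centre of its underside.
- beaker: bystander, glass beaker 54 mm wide, 66 mm tall; origin under its centre.
- seal_tin: bystander, round metal tin 62 mm wide, 22 mm tall; origin under its centre.
- crucible_1: bystander, small crucible 26 mm wide, 18 mm tall; origin under its centre.
- crucible_2: bystander, small crucible 26 mm wide, 18 mm tall; origin under its centre.
- spool: bystander, thread spool 39 mm wide, 36 mm tall; origin under its centre.
- timer: bystander, bench timer 38 x 64 x 62 mm; origin under its centre.
Not all that is in view belongs to the job. There is more than one size of the tray; the one meant has the size given above.

How it is judged:
By the outcome, as a careful person would: the job done as asked, in the order asked, and still so for the second after the job is handed in, with the robot touching nothing.
It also fails if it takes over 72 s, if anything falls off the work surface, if the arm or the gripper's body presses on something with over 40 N, if the wrist force passes 120 N, or if a joint passes its speed limit or range.

## Working session

There is one attempt and no reset: what is moved stays moved. The work goes in short steps, Python scripts to look and compute and a tool call to move; the robot and the scene stay as the last step left them, time stands still between calls to the robot, and variables do not carry over. Pictures are saved under pics/ and viewed, at most 10 in all, crops included, and the job is handed in when it is done.

Besides the shell and the picture viewer there is one more tool, called in YAML: its name, and indented under it one key for each argument. move_arm: Moves the arm, as the interface text tells. Its arguments: {"type":"object","properties":{"increments":{"type":"array"}},"required":["increments"]}

```bash
mkdir -p pics
cat > h.py <<'E'
from rig import bot
import numpy as np, cv2
def w(cam,p):
    m=bot.camera_model(cam);R=cv2.Rodrigues(np.array(m['rvec'],float))[0]
    return R.T@(np.array(p,float).ravel()-np.array(m['tvec'],float).ravel())
def px(cam,P):
    m=bot.camera_model(cam)
    return cv2.projectPoints(np.array([P],float),np.array(m['rvec'],float),np.array(m['tvec'],float),np.array(m['intrinsics'],float),np.array(m['D'],float))[0].ravel().round(0)
def cloud(cam,d,mask):
    m=bot.camera_model(cam);v,u=np.nonzero(mask&(d>0))
    n=cv2.undistortPoints(np.c_[u,v].astype(float)[:,None],np.array(m['intrinsics'],float),np.array(m['D'],float))[:,0]
    z=d[v,u];c=np.c_[n*z[:,None],z]
    R=cv2.Rodrigues(np.array(m['rvec'],float))[0]
    return (c-np.array(m['tvec'],float).ravel())@R
E
python3 - <<'E'
from h import *
for c in ['scene','top']:
    im,d=bot.capture(c);cv2.imwrite(f'pics/{c}0.png',im[:,:,::-1])
    for l in ['vial','balance','pan','beam','poise_knob','middle_mark','tray','dish']:
        print(c,l,[(round(r['conf'],2),w(c,r['at']).round(3).tolist(),px(c,w(c,r['at'])).tolist()) for r in bot.spot_in(l,c)[:3]])
s=bot.read_state();print(s['time_s'],s['position'],s['tcp_rot'],s['force'],s['opening'])
E
```

```text
scene vial [(0.44, [0.436, 0.382, 0.042], [206.0, 265.0])]
scene balance [(0.94, [0.487, 0.121, 0.019], [271.0, 240.0])]
scene pan [(0.57, [0.491, 0.195, 0.103], [251.0, 227.0])]
scene beam [(0.83, [0.49, 0.136, 0.098], [266.0, 224.0])]
scene poise_knob [(0.64, [0.492, 0.025, 0.108], [293.0, 214.0])]
scene middle_mark [(0.94, [0.492, 0.136, 0.1], [266.0, 224.0])]
scene tray [(0.76, [0.596, -0.361, 0.001], [363.0, 200.0]), (0.68, [0.419, -0.712, 0.002], [451.0, 199.0])]
scene dish []
top vial [(0.54, [0.448, 0.369, 0.057], [208.0, 221.0])]
top balance [(0.76, [0.495, 0.063, 0.018], [282.0, 209.0])]
top pan [(0.51, [0.49, 0.19, 0.101], [249.0, 208.0])]
top beam [(0.16, [0.501, 0.093, 0.105], [273.0, 205.0])]
top poise_knob [(0.49, [0.496, 0.02, 0.108], [291.0, 205.0])]
top middle_mark [(0.92, [0.5, 0.095, 0.102], [272.0, 205.0]), (0.33, [0.499, 0.021, 0.111], [290.0, 204.0])]
top tray [(0.86, [0.433, -0.711, 0.002], [462.0, 219.0]), (0.71, [0.607, -0.309, -0.001], [368.0, 183.0])]
top dish [(0.67, [0.487, -0.304, 0.009], [368.0, 209.0]), (0.51, [0.445, 0.369, 0.059], [208.0, 221.0]), (0.39, [0.358, 0.263, 0.036], [234.0, 242.0])]
0.9 [ 0.27680686 -0.5603383   0.22257995] [[ 8.96589853e-01  4.42861870e-01  8.01865760e-06]
 [ 4.42861870e-01 -8.96589852e-01 -3.06504638e-05]
 [-6.38447469e-06  3.10320525e-05 -9.99999999e-01]] [0.36611596 0.64221587 0.31938756] 1.0007551533124297
```

View pics/scene0.png

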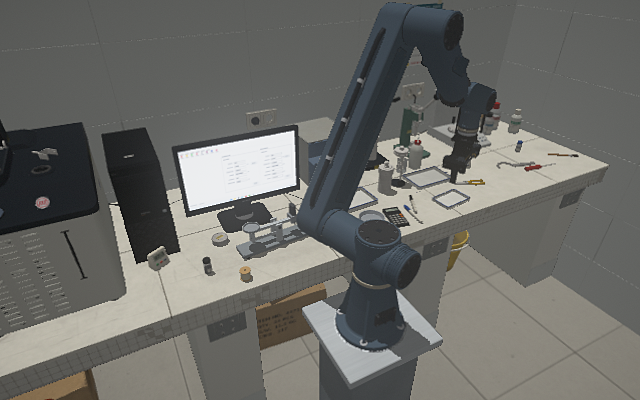

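View pics/top0.png

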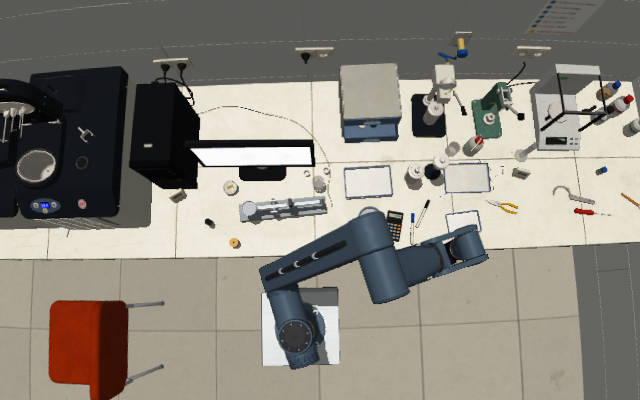

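The scene view shows the vial at (207,265), the balance around (270,240) with the monitor behind it, and the trays at (360,200), (430,178) and (451,199). The top view shows the vial at (209,222), the balance from (240,213) to (327,206), the dish at (370,212), partly under the arm, and trays at (368,182), (467,178) and (462,219).

Run:
```python
from h import *
im,d=bot.capture('top')
cv2.imwrite('pics/t1.png',cv2.resize(im[160:250,190:400],None,fx=3.8,fy=3.8,interpolation=cv2.INTER_CUBIC)[:,:,::-1])
def show(c,l,d,n=3):
    for r in bot.trace(l,c)[:n]:
        P=cloud(c,d,r['mask']);
        if len(P)<5: continue
        rect=cv2.minAreaRect(P[:,:2].astype(np.float32))
        print(c,l,round(r['conf'],2),'n',len(P),'med',np.median(P,0).round(3),'lo',np.percentile(P,3,0).round(3),'hi',np.percentile(P,97,0).round(3),'rect',np.round(rect[0],3),np.round(rect[1],3),round(rect[2],1))
for l in ['vial','balance','beam','pan','poise_knob','tray','dish']: show('top',l,d)
im,d=bot.capture('scene')
cv2.imwrite('pics/s1.png',cv2.resize(im[170:300,180:400],None,fx=3.6,fy=3.6,interpolation=cv2.INTER_CUBIC)[:,:,::-1])
for l in ['vial','balance','beam','pan','poise_knob','dish','tray']: show('scene',l,d)
```

```text
top vial 0.41 n 41 med [0.443 0.368 0.057] lo [0.433 0.361 0.016] hi [0.454 0.381 0.065] rect [0.443 0.371] [0.022 0.021] 30.2
top balance 0.88 n 1481 med [0.493 0.063 0.025] lo [ 0.46  -0.112  0.011] hi [0.539 0.229 0.113] rect [0.502 0.061] [0.077 0.371] 4.7
top beam 0.76 n 432 med [0.498 0.118 0.098] lo [ 0.467 -0.088  0.08 ] hi [0.517 0.213 0.147] rect [0.51  0.061] [0.063 0.32 ] 8.7
top pan 0.51 n 200 med [0.49  0.191 0.104] lo [0.463 0.164 0.018] hi [0.518 0.221 0.114] rect [0.491 0.193] [0.068 0.067] 40.5
top poise_knob 0.5 n 48 med [0.498 0.019 0.141] lo [0.487 0.01  0.094] hi [0.514 0.03  0.154] rect [0.5   0.019] [0.027 0.024] 24.8
top tray 0.89 n 523 med [ 0.434 -0.707  0.003] lo [ 0.392 -0.783 -0.007] hi [ 0.467 -0.64   0.017] rect [ 0.426 -0.711] [0.086 0.152] 2.2
top tray 0.64 n 1400 med [ 0.613 -0.309  0.003] lo [ 0.548 -0.402 -0.006] hi [ 0.674 -0.216  0.022] rect [ 0.61  -0.307] [0.135 0.199] 2.3
top dish 0.7 n 111 med [ 0.486 -0.299  0.006] lo [ 0.469 -0.338 -0.005] hi [ 0.499 -0.264  0.023] rect [ 0.487 -0.299] [0.026 0.085] 11.5
top dish 0.62 n 78 med [0.499 0.019
[... 619 characters left out ...]
6.0
scene poise_knob 0.23 n 228 med [ 0.473 -0.325  0.006] lo [ 0.431 -0.359 -0.001] hi [ 0.501 -0.273  0.018] rect [ 0.479 -0.33 ] [0.106 0.098] 58.4
scene dish 0.74 n 215 med [ 0.472 -0.323  0.006] lo [ 0.431 -0.356 -0.   ] hi [ 0.498 -0.272  0.019] rect [ 0.468 -0.319] [0.103 0.065] 61.1
scene dish 0.55 n 1478 med [0.487 0.122 0.023] lo [0.454 0.007 0.01 ] hi [0.522 0.241 0.12 ] rect [0.535 0.116] [0.165 0.279] 5.2
scene tray 0.89 n 410 med [ 0.591 -0.363  0.003] lo [ 0.541 -0.404 -0.003] hi [ 0.672 -0.271  0.019] rect [ 0.604 -0.327] [0.137 0.163] 6.6
scene tray 0.8 n 437 med [ 0.42  -0.715  0.003] lo [ 0.366 -0.781 -0.004] hi [ 0.466 -0.636  0.014] rect [ 0.423 -0.717] [0.112 0.181] 9.2
```

View pics/t1.png

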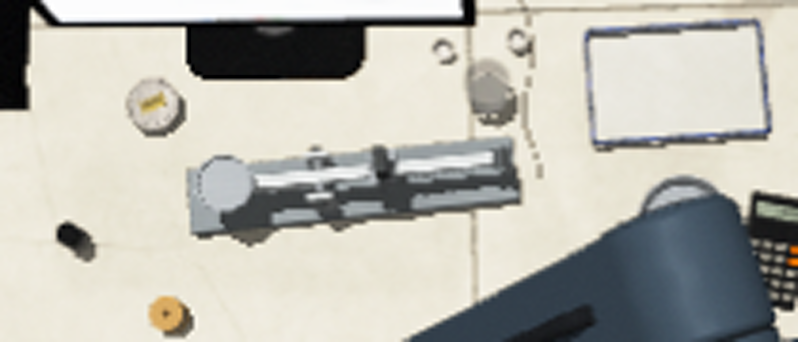

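View pics/s1.png

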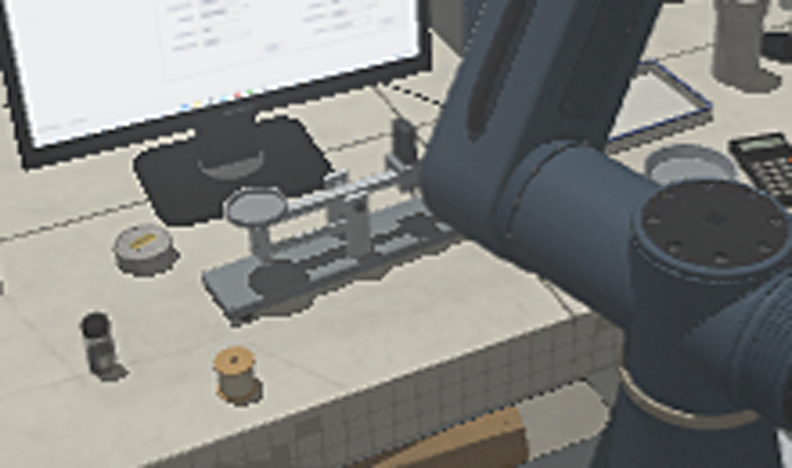

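The vial is at about (0.443, 0.371). The balance base is at yaw 4.7°, with the pan at (0.491, 0.193). The tray at (0.61, -0.307) measures 135x199 mm, so it is the right one. The smaller tray at (0.43, -0.71) is a decoy, and the dish is near (0.48, -0.31). First I'll align the tool with the balance axes.

move_arm:
  increments:
    - {"xyz": [0,0,-10],"roll": 0.0942,"grip": 100}
    - {"xyz": [0,0,-10],"roll": 0.0942,"grip": 100}
    - {"xyz": [0,0,-10],"roll": 0.0942,"grip": 100}
    - {"xyz": [0,0,-10],"roll": 0.0942,"grip": 100}
    - {"xyz": [20,-30,0],"roll": 0,"grip": 100}

```text
time_s: 2.12
position: [0.2926, -0.5357, 0.2649]
tcp_rot: [[0.997, 0.074, 0.001], [0.074, -0.997, -0.011], [0.0, 0.011, -1.0]]
force: [1.4, -0.9, 0.7]
opening: 1.002
grasp_force: 0.0
```

move_arm:
  increments:
    - {"xyz": [20,-36,0],"roll": 0,"grip": 100}
    - {"xyz": [20,-36,0],"roll": 0,"grip": 100}
    - {"xyz": [20,-36,0],"roll": 0,"grip": 100}
    - {"xyz": [20,-36,0],"roll": 0,"grip": 100}
    - {"xyz": [20,-36,0],"roll": 0,"grip": 100}

```text
time_s: 2.53
position: [0.3796, -0.3395, 0.2627]
tcp_rot: [[0.997, 0.081, 0.0], [0.081, -0.997, -0.0], [0.0, 0.0, -1.0]]
force: [1.6, -0.4, 0.6]
opening: 0.999
grasp_force: 0.0
```

move_arm:
  increments:
    - {"xyz": [7,-39,0],"roll": 0,"grip": 100}
    - {"xyz": [7,-39,0],"roll": 0,"grip": 100}
    - {"xyz": [7,-39,0],"roll": 0,"grip": 100}
    - {"xyz": [7,-39,0],"roll": 0,"grip": 100}
    - {"xyz": [7,-39,0],"roll": 0,"grip": 100}

```text
time_s: 2.95
position: [0.398, -0.1422, 0.2628]
tcp_rot: [[0.997, 0.081, 0.001], [0.081, -0.997, -0.0], [0.001, 0.0, -1.0]]
force: [0.9, -0.6, -0.2]
opening: 1.002
grasp_force: 0.0
```

move_arm:
  increments:
    - {"xyz": [7,-39,0],"roll": 0,"grip": 100}
    - {"xyz": [7,-39,0],"roll": 0,"grip": 100}
    - {"xyz": [7,-39,0],"roll": 0,"grip": 100}
    - {"xyz": [7,-39,0],"roll": 0,"grip": 100}
    - {"xyz": [7,-39,0],"roll": 0,"grip": 100}

```text
time_s: 3.37
position: [0.4169, 0.0551, 0.263]
tcp_rot: [[0.997, 0.082, 0.001], [0.082, -0.997, -0.0], [0.001, 0.0, -1.0]]
force: [0.7, 0.1, 0.1]
opening: 1.0
grasp_force: 0.0
```

move_arm:
  increments:
    - {"xyz": [7,-39,0],"roll": 0,"grip": 100}
    - {"xyz": [7,-39,0],"roll": 0,"grip": 100}
    - {"xyz": [7,-39,0],"roll": 0,"grip": 100}
    - {"xyz": [0,0,0],"roll": 0,"grip": 100}
    - {"xyz": [0,0,0],"roll": 0,"grip": 100}

```text
time_s: 3.78
position: [0.4281, 0.1735, 0.2626]
tcp_rot: [[0.996, 0.087, 0.0], [0.087, -0.996, -0.0], [0.0, 0.0, -1.0]]
force: [-0.1, 0.0, 0.1]
opening: 0.998
grasp_force: 0.0
```

```bash
cat >> h.py <<'E'
def d_(world):
    s=bot.read_state();return (np.array(s['tcp_rot']).T@(np.array(world)-s['position'])*1000).round(1)
def masks(c,l): return bot.trace(l,c)
E
python3 - <<'E'
from h import *
for c in ['scene','top']:
    im,d=bot.capture(c)
    for l in ['vial','dish']:
        for r in bot.trace(l,c)[:2]:
            P=cloud(c,d,r['mask'])
            if len(P)<5: continue
            if l=='vial': P=P[P[:,2]>.02]
            print(c,l,r['conf'],len(P),np.median(P,0).round(3),P.min(0).round(3),P.max(0).round(3))
s=bot.read_state();print(s['time_s'],s['position'],s['joint_positions'])
m={c:-cv2.Rodrigues(np.array(bot.camera_model(c)['rvec'],float))[0].T@np.array(bot.camera_model(c)['tvec'],float).ravel() for c in ['scene','top']};print(m)
E
```

```text
scene vial 0.52 98 [0.438 0.377 0.045] [0.429 0.363 0.02 ] [0.462 0.389 0.066]
scene dish 0.74 209 [ 0.473 -0.32   0.006] [ 0.415 -0.357 -0.002] [ 0.504 -0.26   0.021]
top dish 0.56 543 [ 0.451 -0.311  0.007] [ 0.397 -0.369 -0.019] [ 0.509 -0.254  0.03 ]
4.0833 [0.4285055  0.17015527 0.26257944] [ 7.73239363e+00  1.44477118e+01  1.01799592e+02 -9.57664609e-03
  6.37627764e+01  9.31922161e+01]
{'scene': array([-0.69502439,  0.54139543,  0.98474355]), 'top': array([ 0.15924863, -0.10591602,  1.92512253])}
```

move_arm:
  increments:
    - {"xyz": [6.5,-40,0],"roll": 0,"grip": 100}
    - {"xyz": [6.5,-40,0],"roll": 0,"grip": 100}
    - {"xyz": [6,-40,0],"roll": 0,"grip": 100}
    - {"xyz": [6,-40,0],"roll": 0,"grip": 100}
    - {"xyz": [6,-40,0],"roll": 0,"grip": 100}

```text
time_s: 4.5
position: [0.4436, 0.3739, 0.2626]
tcp_rot: [[0.997, 0.079, 0.0], [0.079, -0.997, -0.0], [0.0, 0.0, -1.0]]
force: [0.8, -1.3, 0.4]
opening: 0.998
grasp_force: 0.0
```

move_arm:
  increments:
    - {"xyz": [0,0,40],"roll": 0,"grip": 100}
    - {"xyz": [0,0,40],"roll": 0,"grip": 100}
    - {"xyz": [0,0,40],"roll": 0,"grip": 100}
    - {"xyz": [0,0,20],"roll": 0,"grip": 100}
    - {"xyz": [0,0,0],"roll": 0,"grip": 100}

```text
time_s: 4.92
position: [0.44, 0.3703, 0.1175]
tcp_rot: [[0.997, 0.08, -0.01], [0.08, -0.997, -0.006], [-0.011, 0.005, -1.0]]
force: [0.4, -0.4, -1.0]
opening: 0.997
grasp_force: 0.0
```

Run:
```python
from h import *
print(d_([.443,.373,.022]),bot.read_state()['force'])
im,d=bot.capture('scene')
cv2.imwrite('pics/g1.png',cv2.resize(im[190:300,150:310],None,fx=4.5,fy=4.5,interpolation=cv2.INTER_CUBIC)[:,:,::-1])
```

```text
[ 4.2 -2.9 95.5] [ 0.44410553 -0.43192996 -0.97311842]
```

View pics/g1.png

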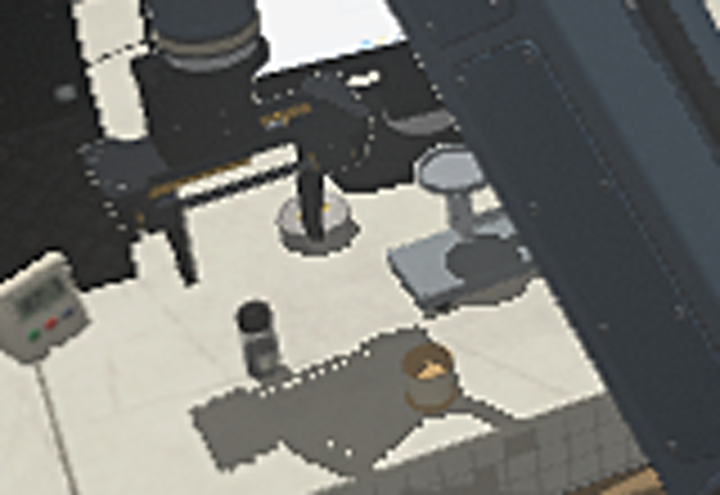

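The crop shows the open fingers at (185,270) and (310,230), above and either side of the vial at (257,335). There is room on both sides.

move_arm:
  increments:
    - {"xyz": [2,-2,32],"roll": 0,"grip": 100}
    - {"xyz": [1,0,32],"roll": 0,"grip": 100}
    - {"xyz": [0,0,30],"roll": 0,"grip": 100}
    - {"xyz": [0,0,0],"roll": 0,"grip": 100}
    - {"xyz": [0,0,0],"roll": 0,"grip": 100}

```text
time_s: 5.38
position: [0.4465, 0.3753, 0.0293]
tcp_rot: [[0.997, 0.081, -0.0], [0.081, -0.997, -0.0], [-0.0, 0.0, -1.0]]
force: [-0.9, -0.0, 0.8]
opening: 1.001
grasp_force: 0.0
```

move_arm:
  increments:
    - {"xyz": [0,0,0],"roll": 0,"grip": 0}
    - {"xyz": [0,0,0],"roll": 0,"grip": 0}
    - {"xyz": [0,0,0],"roll": 0,"grip": 0}
    - {"xyz": [0,0,0],"roll": 0,"grip": 0}
    - {"xyz": [0,0,0],"roll": 0,"grip": 0}

```text
time_s: 5.8
position: [0.4463, 0.376, 0.0298]
tcp_rot: [[0.997, 0.082, 0.002], [0.082, -0.997, 0.001], [0.002, -0.001, -1.0]]
force: [0.6, 0.3, -0.6]
opening: 0.706
grasp_force: 0.0
```

move_arm:
  increments:
    - {"xyz": [-1,1,4],"roll": 0,"grip": 70}
    - {"xyz": [-1,1,4],"roll": 0,"grip": 70}
    - {"xyz": [0,0,0],"roll": 0,"grip": 0}
    - {"xyz": [0,0,0],"roll": 0,"grip": 0}
    - {"xyz": [0,0,0],"roll": 0,"grip": 0}

```text
time_s: 6.22
position: [0.4437, 0.3734, 0.0202]
tcp_rot: [[0.997, 0.082, -0.001], [0.082, -0.997, -0.0], [-0.001, 0.0, -1.0]]
force: [-0.3, -0.3, -0.6]
opening: 0.551
grasp_force: 0.0
```

move_arm:
  increments:
    - {"xyz": [0,0,0],"roll": 0,"grip": 0}
    - {"xyz": [0,0,0],"roll": 0,"grip": 0}
    - {"xyz": [0,0,0],"roll": 0,"grip": 0}
    - {"xyz": [0,0,0],"roll": 0,"grip": 0}
    - {"xyz": [0,0,0],"roll": 0,"grip": 0}

```text
time_s: 6.63
position: [0.4441, 0.3737, 0.0206]
tcp_rot: [[0.997, 0.082, 0.0], [0.082, -0.997, 0.0], [0.0, -0.0, -1.0]]
force: [0.1, 1.0, -0.1]
opening: 0.297
grasp_force: 30.0
```

move_arm:
  increments:
    - {"xyz": [0,0,-30],"roll": 0,"grip": 0}
    - {"xyz": [0,0,-40],"roll": 0,"grip": 0}
    - {"xyz": [0,0,-40],"roll": 0,"grip": 0}
    - {"xyz": [0,0,-40],"roll": 0,"grip": 0}
    - {"xyz": [0,0,-20],"roll": 0,"grip": 0}

```text
time_s: 7.05
position: [0.4456, 0.3745, 0.1953]
tcp_rot: [[0.997, 0.082, 0.006], [0.082, -0.997, 0.003], [0.006, -0.003, -1.0]]
force: [0.8, 0.8, -0.7]
opening: 0.303
grasp_force: 30.0
```

move_arm:
  increments:
    - {"xyz": [6,34,0],"roll": 0,"grip": 0}
    - {"xyz": [6,36,0],"roll": 0,"grip": 0}
    - {"xyz": [6,36,0],"roll": 0,"grip": 0}
    - {"xyz": [6,36,0],"roll": 0,"grip": 0}
    - {"xyz": [6,36,0],"roll": 0,"grip": 0}

```text
time_s: 7.47
position: [0.488, 0.197, 0.1905]
tcp_rot: [[0.997, 0.083, -0.0], [0.083, -0.997, -0.0], [-0.0, 0.0, -1.0]]
force: [0.7, 0.0, -1.2]
opening: 0.298
grasp_force: 30.0
```

Run:
```python
from h import *
print(d_([.491,.193,.16]))
im,d=bot.capture('scene')
for r in bot.trace('pan','scene')[:1]:
    P=cloud('scene',d,r['mask']);P=P[(P[:,2]>.09)&(P[:,2]<.125)];print(np.median(P,0),P.min(0),P.max(0))
cv2.imwrite('pics/g2.png',cv2.resize(im[190:300,180:340],None,fx=4.5,fy=4.5,interpolation=cv2.INTER_CUBIC)[:,:,::-1])
s=bot.read_state();print(s['position'],s['force'],s['grasp_force'],s['opening'])
```

```text
[ 2.7  4.2 30.5]
[0.49243924 0.19604169 0.10410084] [0.4574707  0.1661834  0.09007232] [0.52388989 0.22611939 0.11469741]
[0.4895901  0.19390603 0.19046889] [-0.61460312 -0.30688613 -1.48042364] 29.956376529348745 0.3001597563166231
```

View pics/g2.png

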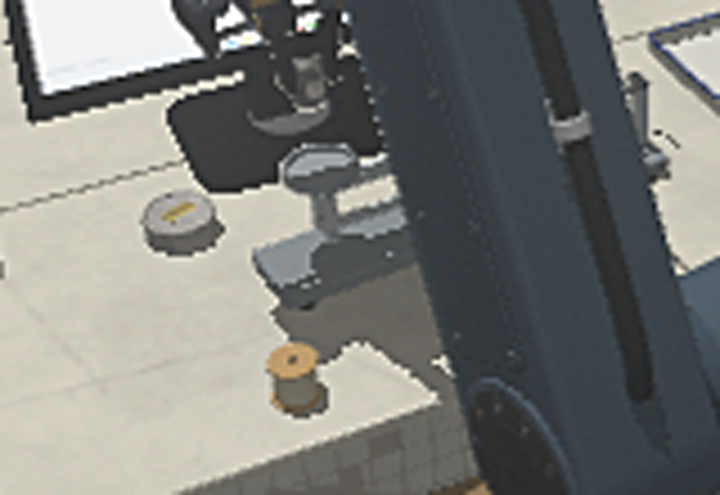

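The picture shows the gripped vial at (315,75), directly above the pan at (318,160).

move_arm:
  increments:
    - {"xyz": [1,0,25],"roll": 0,"grip": 0}
    - {"xyz": [0,0,20],"roll": 0,"grip": 0}
    - {"xyz": [0,0,6],"roll": 0,"grip": 0}
    - {"xyz": [0,0,5],"roll": 0,"grip": 0}
    - {"xyz": [0,0,5],"roll": 0,"grip": 0}

```text
time_s: 7.98
position: [0.4894, 0.1992, 0.1294]
tcp_rot: [[0.997, 0.083, 0.0], [0.083, -0.997, 0.0], [0.0, -0.0, -1.0]]
force: [0.0, 0.1, -1.1]
opening: 0.297
grasp_force: 30.0
```

move_arm:
  increments:
    - {"xyz": [0,0,3],"roll": 0,"grip": 0}
    - {"xyz": [0,0,3],"roll": 0,"grip": 0}
    - {"xyz": [0,0,3],"roll": 0,"grip": 0}
    - {"xyz": [0,0,0],"roll": 0,"grip": 0}
    - {"xyz": [0,0,0],"roll": 0,"grip": 0}

```text
time_s: 8.4
position: [0.4895, 0.1987, 0.1208]
tcp_rot: [[0.997, 0.082, 0.0], [0.082, -0.997, 0.0], [0.0, -0.0, -1.0]]
force: [-0.5, -0.3, -1.1]
opening: 0.297
grasp_force: 30.0
```

move_arm:
  increments:
    - {"xyz": [0,1,2],"roll": 0,"grip": 0}
    - {"xyz": [0,1,2],"roll": 0,"grip": 0}
    - {"xyz": [0,1,1.5],"roll": 0,"grip": 0}
    - {"xyz": [0,0,0],"roll": 0,"grip": 0}
    - {"xyz": [0,0,0],"roll": 0,"grip": 0}

```text
time_s: 8.82
position: [0.4896, 0.1954, 0.115]
tcp_rot: [[0.997, 0.082, -0.0], [0.082, -0.997, -0.0], [-0.0, 0.0, -1.0]]
force: [-0.2, 0.2, -0.8]
opening: 0.297
grasp_force: 30.0
```

move_arm:
  increments:
    - {"xyz": [0,0,1.5],"roll": 0,"grip": 0}
    - {"xyz": [0,0,1],"roll": 0,"grip": 0}
    - {"xyz": [0,0,1],"roll": 0,"grip": 0}
    - {"xyz": [0,0,0],"roll": 0,"grip": 0}
    - {"xyz": [0,0,0],"roll": 0,"grip": 0}

```text
time_s: 9.23
position: [0.4897, 0.1956, 0.1115]
tcp_rot: [[0.997, 0.082, 0.0], [0.082, -0.997, -0.0], [0.0, 0.0, -1.0]]
force: [0.1, 0.2, -0.6]
opening: 0.299
grasp_force: 30.0
```

move_arm:
  increments:
    - {"xyz": [0,0,0.8],"roll": 0,"grip": 0}
    - {"xyz": [0,0,0],"roll": 0,"grip": 0}

```text
time_s: 9.4
position: [0.4898, 0.1956, 0.111]
tcp_rot: [[0.997, 0.082, 0.0], [0.082, -0.997, -0.0], [0.0, 0.0, -1.0]]
force: [-1.1, -0.9, 2.8]
opening: 0.294
grasp_force: 30.0
```

move_arm:
  increments:
    - {"xyz": [0,0,0],"roll": 0,"grip": 40}
    - {"xyz": [0,0,0],"roll": 0,"grip": 50}
    - {"xyz": [0,0,0],"roll": 0,"grip": 80}
    - {"xyz": [0,0,0],"roll": 0,"grip": 80}
    - {"xyz": [0,0,0],"roll": 0,"grip": 80}

```text
time_s: 9.82
position: [0.4895, 0.1957, 0.1106]
tcp_rot: [[0.997, 0.082, -0.0], [0.082, -0.997, 0.0], [-0.0, -0.0, -1.0]]
force: [0.6, -0.5, 0.0]
opening: 0.59
grasp_force: 0.0
```

move_arm:
  increments:
    - {"xyz": [0,0,-20],"roll": 0,"grip": 80}
    - {"xyz": [0,0,-35],"roll": 0,"grip": 80}
    - {"xyz": [0,0,-35],"roll": 0,"grip": 80}
    - {"xyz": [0,0,-20],"roll": 0,"grip": 0}
    - {"xyz": [0,0,0],"roll": 0,"grip": 0}

```text
time_s: 10.23
position: [0.4928, 0.1964, 0.2255]
tcp_rot: [[0.997, 0.082, 0.01], [0.082, -0.997, 0.002], [0.011, -0.001, -1.0]]
force: [1.4, 0.8, -0.4]
opening: 0.715
grasp_force: 0.0
```

Run:
```python
from h import *
im,d=bot.capture('top')
for c in ['top','scene']:
    im,d=bot.capture(c)
    for l in ['vial','pan','poise_knob']:
      for r in bot.trace(l,c)[:1]:
        P=cloud(c,d,r['mask']);print(c,l,r['conf'],np.median(P,0).round(4),np.percentile(P,10,0).round(4),np.percentile(P,90,0).round(4))
    cv2.imwrite(f'pics/{c}2.png',cv2.resize(im[170:270,200:340],None,fx=5,fy=5,interpolation=cv2.INTER_CUBIC)[:,:,::-1])
```

```text
top pan 0.55 [ 0.4503 -0.3081  0.0067] [ 0.4119 -0.3451 -0.0008] [ 0.4868 -0.2717  0.0174]
top poise_knob 0.44 [0.4962 0.0192 0.1231] [0.4854 0.01   0.1003] [0.5125 0.0305 0.1545]
scene vial 0.47 [0.4823 0.1997 0.1291] [0.4775 0.1891 0.1045] [0.4931 0.2085 0.1505]
scene pan 0.42 [0.4785 0.1952 0.0899] [0.4625 0.1732 0.0503] [0.5017 0.2149 0.0962]
```

View pics/scene2.png

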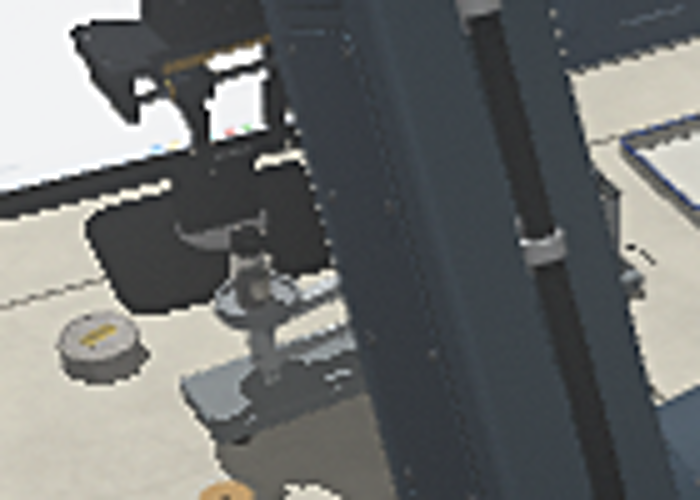

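The vial stands on the pan, at (250,265) in the crop, and the pan is down on its stop. Next I'll move the closed fingers over the beam, to the pan side of the knob.

move_arm:
  increments:
    - {"xyz": [0,35,0],"roll": 0,"grip": 0}
    - {"xyz": [0,40,0],"roll": 0,"grip": 0}
    - {"xyz": [0,40,0],"roll": 0,"grip": 0}
    - {"xyz": [1,8,0],"roll": 0,"grip": 0}
    - {"xyz": [0,0,0],"roll": 0,"grip": 0}

```text
time_s: 11.1
position: [0.5012, 0.0708, 0.2203]
tcp_rot: [[0.997, 0.077, -0.0], [0.077, -0.997, -0.0], [-0.0, 0.0, -1.0]]
force: [-0.7, 0.0, 0.2]
opening: 0.02
grasp_force: 0.0
```

Run:
```python
from h import *
s=bot.read_state();print(s['time_s'],s['position'],s['opening'],d_([.501,.073,.125]))
for c in ['top','scene']:
    im,d=bot.capture(c)
    for l in ['vial','pan','poise_knob','beam']:
      for r in bot.trace(l,c)[:1]:
        P=cloud(c,d,r['mask']);print(c,l,r['conf'],len(P),np.median(P,0).round(4),np.percentile(P,10,0).round(4),np.percentile(P,90,0).round(4))
    cv2.imwrite(f'pics/{c}3.png',cv2.resize(im[170:270,200:340],None,fx=5,fy=5,interpolation=cv2.INTER_CUBIC)[:,:,::-1])
```

```text
11.1 [0.50124221 0.07076477 0.22034721] 0.02024496430253412 [-0.  -2.3 95.3]
top beam 0.46 182 [ 0.506  -0.031   0.1054] [ 0.4895 -0.0873  0.026 ] [0.5179 0.03   0.1308]
scene pan 0.5 158 [0.4801 0.1949 0.0909] [0.4627 0.1724 0.0448] [0.5046 0.2173 0.0971]
scene beam 0.54 222 [0.4874 0.1844 0.0901] [0.4658 0.1228 0.051 ] [0.5097 0.2143 0.0991]
```

View pics/scene3.png

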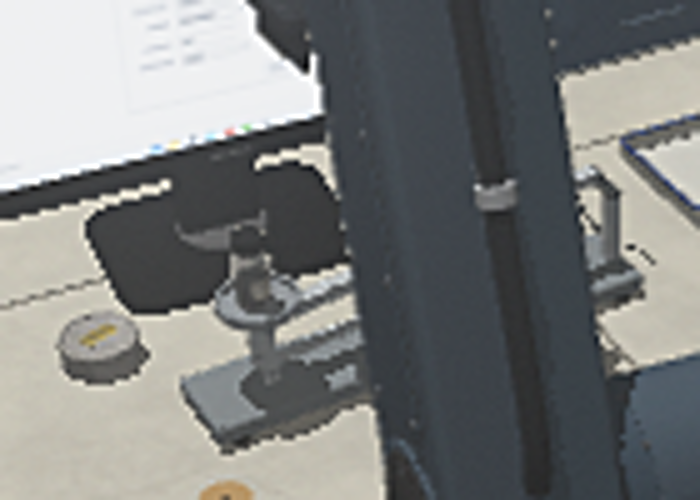

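The vial is on the lowered pan at (250,265), and the arm hides the middle of the beam. I'll add a pan-height reader that uses depth, then lower the fingers beside the knob.

```bash
cat >> h.py <<'E'
def tilt(n=3):
    for c in ['scene','top']:
        Ds=[];
        for _ in range(n if c=='scene' else 1): im,d=bot.capture(c);Ds.append(d)
        P=cloud(c,np.median(Ds,0),np.ones(d.shape,bool))
        e=np.array([.082,-.997]);q=P[:,:2]-[.499,.0953];a=q@e*1000;x=q@np.array([.997,.082])*1000;z=P[:,2]*1000
        o=[]
        k=(np.hypot(x,a+100)<36)&(z>75)&(z<118);o+=['pan',k.sum(),z[k].mean().round(2) if k.any() else 0]
        k=(np.hypot(x,a+100)<22)&(z>125)&(z<175);o+=['cap',k.sum(),np.percentile(z[k],[50,95]).round(2) if k.any() else 0]
        k=(abs(x)<6)&(((a>-65)&(a<-22))|((a>22)&(a<185)))&(z>60)&(z<112)
        if k.sum()>10:
            for _ in range(6):
                f=np.polyfit(a[k],z[k],1);r=z-np.polyval(f,a);k2=k&(abs(r)<3)
                if k2.sum()<10:break
                k=k2
            o+=['beam',k.sum(),'slope',f[0].round(4),'z0',f[1].round(1)]
        k=(abs(x)<22)&(z>125)&(z<158)&(a>30)&(a<180);o+=['knob',k.sum(),np.percentile(a[k],[5,50,95]).round(1) if k.any() else 0]
        k=(abs(x)<30)&(z<30)&(z>10)&(a>-135)&(a<230);o+=['base',k.sum(),np.polyfit(a[k],z[k],1).round(4)]
        print(c,*o)
E
python3 -c "
from h import *
tilt()"
```

```text
scene pan 161 95.88 cap 66 [145.1  152.53] beam 18 slope 0.1031 z0 89.8 knob 0 0 base 299 [1.90000e-03 2.02602e+01]
top pan 0 0 cap 0 0 beam 31 slope 0.105 z0 89.0 knob 25 [63.2 71.1 78.8] base 358 [-1.00000e-04  2.00694e+01]
```

move_arm:
  increments:
    - {"xyz": [0,-3,30],"roll": 0,"grip": 0}
    - {"xyz": [0,0,30],"roll": 0,"grip": 0}
    - {"xyz": [0,0,25],"roll": 0,"grip": 0}
    - {"xyz": [0,0,9],"roll": 0,"grip": 0}
    - {"xyz": [0,0,0],"roll": 0,"grip": 0}

```text
time_s: 12.22
position: [0.4988, 0.0761, 0.1248]
tcp_rot: [[0.997, 0.082, -0.005], [0.082, -0.997, 0.0], [-0.005, -0.001, -1.0]]
force: [-0.4, 0.4, 0.1]
opening: 0.005
grasp_force: 0.0
```

```bash
python3 -c "
from h import *
tilt(); s=bot.read_state();print(s['time_s'],s['position'],s['force'])"
```

```text
scene pan 163 95.78 cap 68 [143.14 152.37] beam 25 slope 0.0978 z0 91.1 knob 0 0 base 315 [1.60000e-03 2.02253e+01]
top pan 6 96.45 cap 0 0 beam 25 slope 0.0511 z0 98.5 knob 20 [61.4 69.7 77.2] base 346 [1.10000e-03 1.99155e+01]
12.4167 [0.50179117 0.07602265 0.12816557] [ 0.56411983 -0.26598754  0.16861897]
```

move_arm:
  increments:
    - {"xyz": [0,10,2],"roll": 0,"grip": 0}
    - {"xyz": [0,6,0],"roll": 0,"grip": 0}
    - {"xyz": [0,4,0],"roll": 0,"grip": 0}
    - {"xyz": [0,3,0],"roll": 0,"grip": 0}
    - {"xyz": [0,3,0],"roll": 0,"grip": 0}

```text
time_s: 12.83
position: [0.5028, 0.0496, 0.1251]
tcp_rot: [[0.997, 0.081, 0.001], [0.081, -0.997, 0.0], [0.001, -0.0, -1.0]]
force: [-0.2, 2.9, -1.3]
opening: 0.003
grasp_force: 0.9
```

move_arm:
  increments:
    - {"xyz": [0,3,0],"roll": 0,"grip": 0}
    - {"xyz": [0,3,0],"roll": 0,"grip": 0}
    - {"xyz": [0,3,0],"roll": 0,"grip": 0}

```text
time_s: 13.08
position: [0.5029, 0.0413, 0.1246]
tcp_rot: [[0.997, 0.082, -0.001], [0.082, -0.997, 0.001], [-0.001, -0.001, -1.0]]
force: [0.4, 2.3, -0.4]
opening: 0.002
grasp_force: 0.9
```

```bash
python3 -c "
from h import *
tilt(1); s=bot.read_state();print(s['time_s'],s['position'],s['force'])"
```

```text
scene pan 156 100.53 cap 80 [148.7  159.44] beam 21 slope 0.0369 z0 89.5 knob 0 0 base 345 [5.00000e-04 2.01147e+01]
top pan 44 99.99 cap 39 [158.15 164.49] beam 10 slope 0.0474 z0 88.8 knob 0 0 base 277 [-3.10000e-03  2.05421e+01]
13.1833 [0.50299167 0.04096564 0.12460878] [-0.05894798  1.65578771  0.42666536]
```

move_arm:
  increments:
    - {"xyz": [0,-8,0],"roll": 0,"grip": 0}
    - {"xyz": [0,-8,0],"roll": 0,"grip": 0}
    - {"xyz": [0,0,0],"roll": 0,"grip": 0}
    - {"xyz": [0,0,0],"roll": 0,"grip": 0}
    - {"xyz": [0,0,0],"roll": 0,"grip": 0}

```text
time_s: 13.6
position: [0.5021, 0.0575, 0.1248]
tcp_rot: [[0.997, 0.083, 0.0], [0.083, -0.997, -0.0], [0.0, 0.0, -1.0]]
force: [-0.1, -0.2, -0.1]
opening: 0.006
grasp_force: 0.0
```

```bash
python3 -c "
from h import *
tilt(3); s=bot.read_state();print(s['time_s'],s['position'],s['force'])"
```

```text
scene pan 164 96.03 cap 66 [144.04 152.08] beam 30 slope 0.1048 z0 90.0 knob 0 0 base 322 [-0.     20.0249]
top pan 14 93.22 cap 27 [149.54 160.36] beam 18 slope 0.1672 z0 80.0 knob 7 [77.2 79.6 82.1] base 301 [5.5000e-03 1.9337e+01]
13.8 [0.50207679 0.05708161 0.12477075] [-0.43443021 -0.04598829  0.0261834 ]
```

move_arm:
  increments:
    - {"xyz": [0,8,0],"roll": 0,"grip": 0}
    - {"xyz": [0,5,0],"roll": 0,"grip": 0}
    - {"xyz": [0,3,0],"roll": 0,"grip": 0}
    - {"xyz": [0,3,0],"roll": 0,"grip": 0}
    - {"xyz": [0,3,0],"roll": 0,"grip": 0}

```text
time_s: 14.22
position: [0.5035, 0.035, 0.1246]
tcp_rot: [[0.997, 0.081, -0.001], [0.081, -0.997, 0.001], [-0.001, -0.001, -1.0]]
force: [0.1, 2.5, -1.2]
opening: 0.007
grasp_force: 0.9
```

move_arm:
  increments:
    - {"xyz": [0,3,0],"roll": 0,"grip": 0}
    - {"xyz": [0,3,0],"roll": 0,"grip": 0}
    - {"xyz": [0,3,0],"roll": 0,"grip": 0}
    - {"xyz": [0,3,0],"roll": 0,"grip": 0}
    - {"xyz": [0,3,0],"roll": 0,"grip": 0}

```text
time_s: 14.63
position: [0.5048, 0.0201, 0.1247]
tcp_rot: [[0.997, 0.082, -0.001], [0.082, -0.997, 0.0], [-0.001, -0.0, -1.0]]
force: [0.3, 1.8, -0.7]
opening: 0.004
grasp_force: 0.9
```

move_arm:
  increments:
    - {"xyz": [0,-8,0],"roll": 0,"grip": 0}
    - {"xyz": [0,-8,0],"roll": 0,"grip": 0}
    - {"xyz": [0,0,0],"roll": 0,"grip": 0}
    - {"xyz": [0,0,0],"roll": 0,"grip": 0}
    - {"xyz": [0,0,0],"roll": 0,"grip": 0}

```text
time_s: 15.05
position: [0.5039, 0.0365, 0.1249]
tcp_rot: [[0.997, 0.083, 0.001], [0.083, -0.997, -0.0], [0.001, 0.0, -1.0]]
force: [0.2, -0.1, 0.3]
opening: 0.005
grasp_force: 0.0
```

```bash
python3 -c "
from h import *
tilt(3); s=bot.read_state();print(s['time_s'],s['position'],s['force'])"
```

```text
scene pan 162 95.98 cap 67 [143.26 152.54] beam 32 slope 0.1001 z0 90.4 knob 0 0 base 343 [5.00000e-04 2.00477e+01]
top pan 55 93.09 cap 36 [149.54 155.58] beam 15 slope 0.0049 z0 104.9 knob 5 [100.2 101.1 102.5] base 255 [-1.800e-03  2.039e+01]
15.25 [0.50383295 0.03615681 0.12479368] [ 0.0024257  -0.16278997 -0.10458273]
```

move_arm:
  increments:
    - {"xyz": [0,8,0],"roll": 0,"grip": 0}
    - {"xyz": [0,5,0],"roll": 0,"grip": 0}
    - {"xyz": [0,3,0],"roll": 0,"grip": 0}
    - {"xyz": [0,3,0],"roll": 0,"grip": 0}
    - {"xyz": [0,3,0],"roll": 0,"grip": 0}

```text
time_s: 15.67
position: [0.5052, 0.0141, 0.1246]
tcp_rot: [[0.997, 0.081, -0.001], [0.081, -0.997, 0.001], [-0.001, -0.001, -1.0]]
force: [0.0, 2.2, -1.4]
opening: 0.009
grasp_force: 0.9
```

move_arm:
  increments:
    - {"xyz": [0,3,0],"roll": 0,"grip": 0}
    - {"xyz": [0,3,0],"roll": 0,"grip": 0}
    - {"xyz": [0,-8,0],"roll": 0,"grip": 0}
    - {"xyz": [0,-8,0],"roll": 0,"grip": 0}
    - {"xyz": [0,0,0],"roll": 0,"grip": 0}

```text
time_s: 16.08
position: [0.5044, 0.0256, 0.1249]
tcp_rot: [[0.997, 0.083, -0.0], [0.083, -0.997, 0.0], [-0.0, -0.0, -1.0]]
force: [0.0, 0.6, -0.1]
opening: 0.002
grasp_force: 0.0
```

move_arm:
  increments:
    - {"xyz": [0,0,0],"roll": 0,"grip": 0}
    - {"xyz": [0,0,0],"roll": 0,"grip": 0}

```text
time_s: 16.25
position: [0.5049, 0.0246, 0.1249]
tcp_rot: [[0.997, 0.083, 0.0], [0.083, -0.997, -0.0], [0.0, 0.0, -1.0]]
force: [0.5, 0.4, -0.7]
opening: 0.006
grasp_force: 0.0
```

```bash
python3 -c "
from h import *
tilt(3); s=bot.read_state();print(s['time_s'],s['position'],s['force'])"
```

```text
scene pan 163 96.26 cap 69 [144.01 152.61] beam 34 slope 0.0995 z0 90.3 knob 0 0 base 335 [-4.00000e-04  2.00534e+01]
top pan 51 93.12 cap 45 [148.3  156.62] knob 5 [111.6 112.6 114.4] base 232 [6.90000e-03 1.91789e+01]
16.45 [0.50482321 0.02420008 0.12480664] [-0.75093595  0.2231512   0.10259168]
```

move_arm:
  increments:
    - {"xyz": [0,8,0],"roll": 0,"grip": 0}
    - {"xyz": [0,5,0],"roll": 0,"grip": 0}
    - {"xyz": [0,3,0],"roll": 0,"grip": 0}
    - {"xyz": [0,3,0],"roll": 0,"grip": 0}
    - {"xyz": [0,3,0],"roll": 0,"grip": 0}

```text
time_s: 16.87
position: [0.5063, 0.0021, 0.1246]
tcp_rot: [[0.997, 0.081, -0.001], [0.081, -0.997, 0.001], [-0.001, -0.001, -1.0]]
force: [-0.4, 2.1, -0.9]
opening: 0.006
grasp_force: 1.0
```

move_arm:
  increments:
    - {"xyz": [0,3,0],"roll": 0,"grip": 0}
    - {"xyz": [0,3,0],"roll": 0,"grip": 0}
    - {"xyz": [0,-8,0],"roll": 0,"grip": 0}
    - {"xyz": [0,-8,0],"roll": 0,"grip": 0}
    - {"xyz": [0,0,0],"roll": 0,"grip": 0}

```text
time_s: 17.28
position: [0.5053, 0.0136, 0.1248]
tcp_rot: [[0.997, 0.083, -0.0], [0.083, -0.997, 0.0], [-0.0, -0.0, -1.0]]
force: [-0.4, 0.0, 0.7]
opening: 0.005
grasp_force: 0.0
```

move_arm:
  increments:
    - {"xyz": [0,0,0],"roll": 0,"grip": 0}
    - {"xyz": [0,0,0],"roll": 0,"grip": 0}

```text
time_s: 17.45
position: [0.5058, 0.0126, 0.1249]
tcp_rot: [[0.997, 0.083, 0.0], [0.083, -0.997, -0.0], [0.0, 0.0, -1.0]]
force: [0.6, -0.2, -0.4]
opening: 0.004
grasp_force: 0.0
```

```bash
python3 -c "
from h import *
tilt(3); s=bot.read_state();print(s['time_s'],s['position'],s['force'])"
```

```text
scene pan 162 99.88 cap 78 [146.34 158.32] beam 33 slope 0.0433 z0 90.5 knob 0 0 base 364 [-4.00000e-04  2.00469e+01]
top pan 48 98.08 cap 44 [156.23 164.3 ] beam 11 slope 0.0598 z0 90.0 knob 2 [123.6 124.2 124.7] base 204 [7.00000e-04 1.99098e+01]
17.65 [0.50578837 0.01225439 0.12480107] [ 0.03721372 -0.1516862  -0.0427516 ]
```

move_arm:
  increments:
    - {"xyz": [0,8,0],"roll": 0,"grip": 0}
    - {"xyz": [0,5,0],"roll": 0,"grip": 0}
    - {"xyz": [0,3,0],"roll": 0,"grip": 0}
    - {"xyz": [0,3,0],"roll": 0,"grip": 0}
    - {"xyz": [0,3,0],"roll": 0,"grip": 0}

```text
time_s: 18.07
position: [0.5072, -0.0098, 0.1246]
tcp_rot: [[0.997, 0.081, -0.001], [0.081, -0.997, 0.001], [-0.001, -0.001, -1.0]]
force: [0.4, 2.9, 0.1]
opening: 0.006
grasp_force: 1.0
```

move_arm:
  increments:
    - {"xyz": [0,3,0],"roll": 0,"grip": 0}
    - {"xyz": [0,0,0],"roll": 0,"grip": 0}
    - {"xyz": [0,-8,0],"roll": 0,"grip": 0}
    - {"xyz": [0,-8,0],"roll": 0,"grip": 0}
    - {"xyz": [0,0,0],"roll": 0,"grip": 0}

```text
time_s: 18.48
position: [0.506, 0.0048, 0.1248]
tcp_rot: [[0.997, 0.083, -0.0], [0.083, -0.997, 0.0], [-0.0, -0.0, -1.0]]
force: [0.0, 0.2, 0.1]
opening: 0.007
grasp_force: 0.0
```

move_arm:
  increments:
    - {"xyz": [0,0,0],"roll": 0,"grip": 0}
    - {"xyz": [0,0,0],"roll": 0,"grip": 0}
    - {"xyz": [0,0,0],"roll": 0,"grip": 0}

```text
time_s: 18.73
position: [0.5066, 0.0035, 0.1248]
tcp_rot: [[0.997, 0.082, 0.0], [0.082, -0.997, -0.0], [0.0, 0.0, -1.0]]
force: [-0.3, 0.1, -0.4]
opening: 0.003
grasp_force: 0.0
```

```bash
python3 -c "
from h import *
tilt(3); s=bot.read_state();print(s['time_s'],s['position'],s['force'])"
```

```text
scene pan 161 102.76 cap 86 [148.28 163.35] beam 27 slope -0.0044 z0 90.8 knob 0 0 base 381 [-4.00000e-04  1.99689e+01]
top pan 53 102.51 cap 39 [160.44 170.84] knob 4 [133.3 136.3 137.1] base 182 [-3.20000e-03  2.09569e+01]
18.9333 [0.50650113 0.00323762 0.12477639] [-0.78951494 -0.15314516 -0.09743938]
```

The beam is near level and the poise is clearly beyond the mark (about 66 mm). I'll lift and clear the arm so the whole beam can be read.

move_arm:
  increments:
    - {"xyz": [0,-4,0],"roll": 0,"grip": 0}
    - {"xyz": [0,0,-40],"roll": 0,"grip": 0}
    - {"xyz": [0,0,-40],"roll": 0,"grip": 0}
    - {"xyz": [0,0,-30],"roll": 0,"grip": 0}
    - {"xyz": [-10,38,0],"roll": 0,"grip": 0}

```text
time_s: 19.35
position: [0.5039, -0.0277, 0.2408]
tcp_rot: [[0.996, 0.089, 0.014], [0.089, -0.996, -0.0], [0.014, 0.002, -1.0]]
force: [1.1, -1.2, 0.5]
opening: 0.006
grasp_force: 0.0
```

move_arm:
  increments:
    - {"xyz": [-10,40,0],"roll": 0,"grip": 0}
    - {"xyz": [-10,40,0],"roll": 0,"grip": 0}
    - {"xyz": [-10,40,0],"roll": 0,"grip": 0}
    - {"xyz": [-10,40,0],"roll": 0,"grip": 0}
    - {"xyz": [-10,40,0],"roll": 0,"grip": 0}

```text
time_s: 19.77
position: [0.4651, -0.2363, 0.2349]
tcp_rot: [[0.997, 0.082, 0.0], [0.082, -0.997, 0.0], [0.0, -0.0, -1.0]]
force: [1.1, 0.3, -0.1]
opening: 0.005
grasp_force: 0.0
```

move_arm:
  increments:
    - {"xyz": [-10,40,0],"roll": 0,"grip": 0}
    - {"xyz": [-10,40,0],"roll": 0,"grip": 0}
    - {"xyz": [-10,40,0],"roll": 0,"grip": 0}
    - {"xyz": [-10,40,0],"roll": 0,"grip": 0}
    - {"xyz": [0,0,0],"roll": 0,"grip": 0}

```text
time_s: 20.18
position: [0.4381, -0.4061, 0.2349]
tcp_rot: [[0.997, 0.076, 0.002], [0.076, -0.997, -0.007], [0.001, 0.007, -1.0]]
force: [0.2, 0.0, 0.0]
opening: 0.006
grasp_force: 0.0
```

```bash
python3 -c "
from h import *
tilt(3); s=bot.read_state();print(s['time_s'],s['position'],s['force'])
c='top';im,d=bot.capture(c)
P=cloud(c,d,np.ones(d.shape,bool));e=np.array([.082,-.997]);q=P[:,:2]-[.499,.0953];a=q@e*1000;x=q@np.array([.997,.082])*1000;z=P[:,2]*1000
for lo in range(-60,200,20):
    k=(abs(x)<8)&(a>lo)&(a<lo+20)&(z>60)&(z<170);print(lo,k.sum(),np.percentile(z[k],[10,50,90]).round(1) if k.any() else '')
"
```

```text
scene pan 157 102.91 cap 85 [147.44 162.77] beam 24 slope 0.0114 z0 90.8 knob 0 0 base 314 [8.7000e-03 2.0816e+01]
top pan 143 103.23 cap 49 [159.1  168.03] beam 49 slope -0.0139 z0 91.0 knob 4 [125.4 127.7 133. ] base 317 [1.60000e-03 1.95479e+01]
20.3833 [ 0.43873053 -0.39618515  0.23427017] [-0.05729282  0.09669139 -0.40506883]
-60 17 [79.6 89.8 95.2]
-40 17 [86.6 90.7 95. ]
-20 19 [80.3 91.8 97.4]
0 19 [85.7 88.7 97.4]
20 16 [82.6 91.6 95.8]
40 15 [80.9 89.9 94.7]
60 16 [83.4 90.4 97.9]
80 14 [87.  90.  99.3]
100 1 [82.4 82.4 82.4]
120 1 [147.6 147.6 147.6]
140 0 
160 0 
180 0
```

Run:
```python
from h import *
e=np.array([.082,-.997])
for c in ['top','scene']:
    Ds=[bot.capture(c)[1] for _ in range(10)]
    P=np.concatenate([cloud(c,d,np.ones(d.shape,bool)) for d in Ds])
    q=P[:,:2]-[.499,.0953];a=q@e*1000;x=q@np.array([.997,.082])*1000;z=P[:,2]*1000
    for w_ in (3,4.5,6):
        k=(abs(x)<w_)&(((a>-62)&(a<-22))|((a>22)&(a<108)))&(z>80)&(z<102)
        A=np.c_[a[k],np.ones(k.sum())];
        from scipy.optimize import least_squares
        r=least_squares(lambda p:A@p-z[k],[0,91],loss='soft_l1',f_scale=2);print(c,w_,k.sum(),r.x.round(4))
    k=(np.hypot(x,a+100)<36)&(z>75)&(z<118);print('pan',z[k].mean())
    k=(abs(x)<30)&(z<27)&(z>13)&(a>-135)&(a<110);print('base',np.polyfit(a[k],z[k],1))
    k=(abs(x)<25)&(z>110)&(z<158)&(a>60)&(a<170);print('knob',k.sum(),np.percentile(a[k],[5,50,95]))
print(bot.read_state()['time_s'])
```

```text
top 3 403 [-3.00000e-03  9.07409e+01]
top 4.5 600 [4.00000e-04 9.04968e+01]
top 6 755 [-2.10000e-03  9.04062e+01]
pan 103.25716441711262
base [1.95273056e-03 1.99628791e+01]
knob 33 [125.17513162 125.78540464 131.35252989]
scene 3 146 [-2.50000e-03  9.06133e+01]
scene 4.5 210 [-1.60000e-03  9.03168e+01]
scene 6 280 [-3.40000e-03  8.98622e+01]
pan 102.7074856094405
base [-3.35822132e-04  1.99849088e+01]Traceback (most recent call last):
  File "<stdin>", line 14, in <module>
    return _quantile_unchecked(
        a, q, axis, out, overwrite_input, method, keepdims, weights)
    return _ureduce(a,
                    func=_quantile_ureduce_func,
    ...<5 lines>...
                    overwrite_input=overwrite_input,
                    method=method)
    r = func(a, **kwargs)
    result = _quantile(arr,
                       quantiles=q,
    ...<2 lines>...
                       out=out,
                       weights=wgt)
    slices_having_nans = np.isnan(arr[-1, ...])
                                  ~~~^^^^^^^^^
IndexError: index -1 is out of bounds for axis 0 with size 0
```

The averaged tilt is about -0.002 rad, which is level, and the poise is well beyond 50 mm. The vial is heavy, so I'll take it to the tray.

move_arm:
  increments:
    - {"xyz": [6.6,-39,0],"roll": 0,"grip": 80}
    - {"xyz": [6.6,-39,0],"roll": 0,"grip": 80}
    - {"xyz": [6.6,-39,0],"roll": 0,"grip": 80}
    - {"xyz": [6.6,-39,0],"roll": 0,"grip": 80}
    - {"xyz": [6.6,-39,0],"roll": 0,"grip": 80}

```text
time_s: 21.85
position: [0.4558, -0.1989, 0.2348]
tcp_rot: [[0.997, 0.081, 0.0], [0.081, -0.997, -0.0], [0.0, 0.0, -1.0]]
force: [1.4, 0.4, 0.2]
opening: 0.297
grasp_force: 0.0
```

move_arm:
  increments:
    - {"xyz": [6.6,-39,0],"roll": 0,"grip": 80}
    - {"xyz": [6.6,-39,0],"roll": 0,"grip": 80}
    - {"xyz": [6.6,-39,0],"roll": 0,"grip": 80}
    - {"xyz": [6.6,-39,0],"roll": 0,"grip": 80}
    - {"xyz": [6.6,-39,0],"roll": 0,"grip": 80}

```text
time_s: 22.27
position: [0.4728, -0.0016, 0.235]
tcp_rot: [[0.997, 0.081, 0.001], [0.081, -0.997, -0.0], [0.001, 0.0, -1.0]]
force: [0.5, -0.8, 0.3]
opening: 0.679
grasp_force: 0.0
```

move_arm:
  increments:
    - {"xyz": [6.6,-39,0],"roll": 0,"grip": 80}
    - {"xyz": [6.6,-39,0],"roll": 0,"grip": 80}
    - {"xyz": [6.6,-39,0],"roll": 0,"grip": 80}
    - {"xyz": [6.6,-39,0],"roll": 0,"grip": 80}
    - {"xyz": [6.6,-30,0],"roll": 0,"grip": 80}

```text
time_s: 22.68
position: [0.4901, 0.1876, 0.235]
tcp_rot: [[0.997, 0.083, 0.0], [0.083, -0.997, 0.001], [0.0, -0.001, -1.0]]
force: [0.8, -0.3, 0.7]
opening: 0.798
grasp_force: 0.0
```

move_arm:
  increments:
    - {"xyz": [0,0,0],"roll": 0,"grip": 80}
    - {"xyz": [0,0,0],"roll": 0,"grip": 80}

```text
time_s: 22.85
position: [0.4904, 0.1862, 0.2347]
tcp_rot: [[0.996, 0.086, 0.0], [0.086, -0.996, -0.0], [0.0, 0.0, -1.0]]
force: [0.3, 0.4, 0.8]
opening: 0.793
grasp_force: 0.0
```

```bash
python3 -c "
from h import *
print(d_([.4895,.1955,.1215]),bot.read_state()['opening'])"
```

```text
[-1.000e-01 -9.400e+00  1.132e+02] 0.7925656444462335
```

move_arm:
  increments:
    - {"xyz": [0,-9,0],"roll": 0,"grip": 80}
    - {"xyz": [0,0,30],"roll": 0,"grip": 80}
    - {"xyz": [0,0,30],"roll": 0,"grip": 80}
    - {"xyz": [0,0,28],"roll": 0,"grip": 80}
    - {"xyz": [0,0,15],"roll": 0,"grip": 80}

```text
time_s: 23.27
position: [0.488, 0.1921, 0.1292]
tcp_rot: [[0.997, 0.079, -0.005], [0.079, -0.997, -0.001], [-0.005, 0.0, -1.0]]
force: [-0.4, 0.3, 0.5]
opening: 0.799
grasp_force: 0.0
```

move_arm:
  increments:
    - {"xyz": [0,0,0],"roll": 0,"grip": 80}
    - {"xyz": [0,0,0],"roll": 0,"grip": 80}

```text
time_s: 23.43
position: [0.4895, 0.1926, 0.1313]
tcp_rot: [[0.997, 0.08, -0.002], [0.08, -0.997, -0.0], [-0.002, 0.0, -1.0]]
force: [0.6, -0.5, 1.0]
opening: 0.802
grasp_force: 0.0
```

```bash
python3 -c "
from h import *
print(d_([.4895,.1955,.1215]),bot.read_state()['opening'])"
```

```text
[ 0.3 -2.9  9.8] 0.8015825837043153
```

move_arm:
  increments:
    - {"xyz": [0,-2,5],"roll": 0,"grip": 70}
    - {"xyz": [0,-1,4],"roll": 0,"grip": 50}
    - {"xyz": [0,0,0],"roll": 0,"grip": 40}
    - {"xyz": [0,0,0],"roll": 0,"grip": 0}
    - {"xyz": [0,0,0],"roll": 0,"grip": 0}

```text
time_s: 23.85
position: [0.4899, 0.1968, 0.1234]
tcp_rot: [[0.997, 0.082, 0.001], [0.082, -0.997, 0.0], [0.001, -0.0, -1.0]]
force: [0.6, -0.3, 0.0]
opening: 0.507
grasp_force: 0.0
```

move_arm:
  increments:
    - {"xyz": [0,0,0],"roll": 0,"grip": 0}
    - {"xyz": [0,0,0],"roll": 0,"grip": 0}
    - {"xyz": [0,0,0],"roll": 0,"grip": 0}
    - {"xyz": [0,0,0],"roll": 0,"grip": 0}
    - {"xyz": [0,0,0],"roll": 0,"grip": 0}

```text
time_s: 24.27
position: [0.4896, 0.1967, 0.1228]
tcp_rot: [[0.997, 0.082, 0.0], [0.082, -0.997, 0.0], [0.0, -0.0, -1.0]]
force: [-0.4, 1.2, -0.4]
opening: 0.294
grasp_force: 30.0
```

move_arm:
  increments:
    - {"xyz": [0,0,-10],"roll": 0,"grip": 0}
    - {"xyz": [0,0,-25],"roll": 0,"grip": 0}
    - {"xyz": [0,0,-35],"roll": 0,"grip": 0}
    - {"xyz": [0,0,-35],"roll": 0,"grip": 0}
    - {"xyz": [0,0,-25],"roll": 0,"grip": 0}

```text
time_s: 24.68
position: [0.4901, 0.1968, 0.2561]
tcp_rot: [[0.997, 0.082, 0.003], [0.082, -0.997, 0.001], [0.003, -0.0, -1.0]]
force: [0.3, 0.1, -1.9]
opening: 0.299
grasp_force: 30.0
```

move_arm:
  increments:
    - {"xyz": [0,30,0],"roll": 0,"grip": 0}
    - {"xyz": [0,40,0],"roll": 0,"grip": 0}
    - {"xyz": [0,40,0],"roll": 0,"grip": 0}
    - {"xyz": [0,40,0],"roll": 0,"grip": 0}
    - {"xyz": [0,40,0],"roll": 0,"grip": 0}

```text
time_s: 25.1
position: [0.5046, 0.0058, 0.2535]
tcp_rot: [[0.997, 0.083, 0.0], [0.083, -0.997, -0.0], [0.0, 0.0, -1.0]]
force: [0.9, 0.1, -0.4]
opening: 0.3
grasp_force: 30.0
```

move_arm:
  increments:
    - {"xyz": [0,40,0],"roll": 0,"grip": 0}
    - {"xyz": [0,40,0],"roll": 0,"grip": 0}
    - {"xyz": [0,40,0],"roll": 0,"grip": 0}
    - {"xyz": [0,40,0],"roll": 0,"grip": 0}
    - {"xyz": [0,40,0],"roll": 0,"grip": 0}

```text
time_s: 25.52
position: [0.5209, -0.1938, 0.2533]
tcp_rot: [[0.997, 0.082, -0.0], [0.082, -0.997, 0.0], [-0.0, -0.0, -1.0]]
force: [-0.3, 0.4, -0.7]
opening: 0.294
grasp_force: 30.0
```

move_arm:
  increments:
    - {"xyz": [17,30,0],"roll": 0,"grip": 0}
    - {"xyz": [17,30,0],"roll": 0,"grip": 0}
    - {"xyz": [17,30,0],"roll": 0,"grip": 0}
    - {"xyz": [17,30,0],"roll": 0,"grip": 0}
    - {"xyz": [0,0,0],"roll": 0,"grip": 0}

```text
time_s: 25.93
position: [0.602, -0.3126, 0.2527]
tcp_rot: [[0.997, 0.078, 0.004], [0.078, -0.997, -0.005], [0.004, 0.006, -1.0]]
force: [0.1, -0.5, -0.6]
opening: 0.297
grasp_force: 30.0
```

```bash
python3 -c "
from h import *
s=bot.read_state();print(s['position'],s['grasp_force'],s['opening'],d_([.60,-.307,.025]))
im,d=bot.capture('scene')
for r in bot.trace('tray','scene')[:3]:
    P=cloud('scene',d,r['mask']);print(r['conf'],np.median(P,0),np.percentile(P,2,0),np.percentile(P,98,0))
tilt(1)
"
```

```text
[ 0.60199899 -0.31264457  0.25268164] 29.99950860743411 0.2967385513775894 [ -2.4  -7.1 227.6]
0.78 [ 0.42030321 -0.71301437  0.00215316] [ 0.36445978 -0.78276111 -0.00392116] [ 0.46732582 -0.63698987  0.01380788]
0.65 [ 0.61648703 -0.30940551  0.0032158 ] [ 0.54053948 -0.40410256 -0.00289181] [ 0.67708746 -0.20300351  0.02019514]
scene pan 192 109.08 cap 0 0 beam 12 slope 0.0069 z0 95.0 knob 0 0 base 375 [1.90000e-03 2.01761e+01]
top pan 174 110.51 cap 0 0 beam 10 slope -0.4055 z0 73.4 knob 0 0 base 77 [4.20000e-03 1.95078e+01]
```

move_arm:
  increments:
    - {"xyz": [0,-2,40],"roll": 0,"grip": 0}
    - {"xyz": [0,-2,40],"roll": 0,"grip": 0}
    - {"xyz": [0,0,40],"roll": 0,"grip": 0}
    - {"xyz": [0,0,40],"roll": 0,"grip": 0}
    - {"xyz": [0,0,35],"roll": 0,"grip": 0}

```text
time_s: 26.55
position: [0.5975, -0.2997, 0.0564]
tcp_rot: [[0.997, 0.083, -0.002], [0.083, -0.997, 0.001], [-0.002, -0.001, -1.0]]
force: [0.4, -0.0, -1.8]
opening: 0.295
grasp_force: 30.0
```

move_arm:
  increments:
    - {"xyz": [0,0,10],"roll": 0,"grip": 0}
    - {"xyz": [0,0,5],"roll": 0,"grip": 0}
    - {"xyz": [0,0,3],"roll": 0,"grip": 0}
    - {"xyz": [0,0,0],"roll": 0,"grip": 0}
    - {"xyz": [0,0,0],"roll": 0,"grip": 0}

```text
time_s: 26.97
position: [0.6003, -0.303, 0.0424]
tcp_rot: [[0.997, 0.082, 0.004], [0.082, -0.997, -0.003], [0.004, 0.003, -1.0]]
force: [0.1, 0.5, -0.6]
opening: 0.296
grasp_force: 30.0
```

move_arm:
  increments:
    - {"xyz": [0,0,5],"roll": 0,"grip": 0}
    - {"xyz": [0,0,4],"roll": 0,"grip": 0}
    - {"xyz": [0,0,3],"roll": 0,"grip": 0}
    - {"xyz": [0,0,2],"roll": 0,"grip": 0}
    - {"xyz": [0,0,0],"roll": 0,"grip": 0}

```text
time_s: 27.38
position: [0.5983, -0.3019, 0.0251]
tcp_rot: [[0.997, 0.082, -0.001], [0.082, -0.997, 0.001], [-0.001, -0.001, -1.0]]
force: [-0.3, 0.6, -1.6]
opening: 0.292
grasp_force: 30.0
```

move_arm:
  increments:
    - {"xyz": [0,0,1.5],"roll": 0,"grip": 0}
    - {"xyz": [0,0,0],"roll": 0,"grip": 0}
    - {"xyz": [0,0,0],"roll": 0,"grip": 0}

```text
time_s: 27.63
position: [0.5987, -0.3021, 0.0241]
tcp_rot: [[0.997, 0.082, -0.0], [0.082, -0.997, 0.0], [-0.0, -0.0, -1.0]]
force: [0.2, 0.3, -1.2]
opening: 0.297
grasp_force: 30.0
```

move_arm:
  increments:
    - {"xyz": [0,0,0.7],"roll": 0,"grip": 0}
    - {"xyz": [0,0,0],"roll": 0,"grip": 0}
    - {"xyz": [0,0,0],"roll": 0,"grip": 0}

```text
time_s: 27.88
position: [0.5988, -0.3021, 0.0236]
tcp_rot: [[0.997, 0.082, 0.0], [0.082, -0.997, -0.0], [0.0, 0.0, -1.0]]
force: [-0.2, 0.6, -1.1]
opening: 0.296
grasp_force: 30.0
```

move_arm:
  increments:
    - {"xyz": [0,0,0.5],"roll": 0,"grip": 0}
    - {"xyz": [0,0,0],"roll": 0,"grip": 0}
    - {"xyz": [0,0,0],"roll": 0,"grip": 0}

```text
time_s: 28.13
position: [0.5988, -0.3021, 0.0235]
tcp_rot: [[0.997, 0.082, 0.0], [0.082, -0.997, -0.0], [0.0, 0.0, -1.0]]
force: [-0.5, 0.8, 2.3]
opening: 0.294
grasp_force: 30.0
```

The vial has touched the tray floor (force up to 2.3 N). I'll release it and lift off.

move_arm:
  increments:
    - {"xyz": [0,0,0],"roll": 0,"grip": 40}
    - {"xyz": [0,0,0],"roll": 0,"grip": 50}
    - {"xyz": [0,0,0],"roll": 0,"grip": 70}
    - {"xyz": [0,0,0],"roll": 0,"grip": 70}
    - {"xyz": [0,0,0],"roll": 0,"grip": 70}

```text
time_s: 28.55
position: [0.5987, -0.3021, 0.0229]
tcp_rot: [[0.997, 0.082, -0.0], [0.082, -0.997, 0.0], [-0.0, -0.0, -1.0]]
force: [0.1, -0.4, -0.6]
opening: 0.593
grasp_force: 0.0
```

move_arm:
  increments:
    - {"xyz": [0,0,-20],"roll": 0,"grip": 70}
    - {"xyz": [0,0,-40],"roll": 0,"grip": 70}
    - {"xyz": [0,0,-40],"roll": 0,"grip": 70}
    - {"xyz": [0,0,-40],"roll": 0,"grip": 70}
    - {"xyz": [0,0,-40],"roll": 0,"grip": 70}

```text
time_s: 28.97
position: [0.5984, -0.3019, 0.2046]
tcp_rot: [[0.997, 0.082, -0.001], [0.082, -0.997, 0.0], [-0.001, -0.0, -1.0]]
force: [1.1, -0.4, -0.7]
opening: 0.698
grasp_force: 0.0
```

move_arm:
  increments:
    - {"xyz": [-25,25,0],"roll": 0,"grip": 70}
    - {"xyz": [-25,30,0],"roll": 0,"grip": 70}
    - {"xyz": [-25,30,0],"roll": 0,"grip": 70}
    - {"xyz": [-25,30,0],"roll": 0,"grip": 70}
    - {"xyz": [0,0,0],"roll": 0,"grip": 70}

```text
time_s: 29.38
position: [0.5043, -0.4316, 0.2033]
tcp_rot: [[0.997, 0.075, -0.001], [0.075, -0.997, -0.005], [-0.002, 0.004, -1.0]]
force: [1.0, 0.0, 0.2]
opening: 0.703
grasp_force: 0.0
```

```bash
python3 -c "
from h import *
s=bot.read_state();print(s['time_s'],s['position'],s['force'])
for c in ['top','scene']:
    im,d=bot.capture(c)
    for r in bot.trace('vial',c)[:2]:
        P=cloud(c,d,r['mask']);print(c,r['conf'],np.median(P,0).round(3),np.percentile(P,5,0).round(3),np.percentile(P,95,0).round(3))
    cv2.imwrite(f'pics/{c}9.png',cv2.resize(im[150:260,200:420],None,fx=3.6,fy=3.6,interpolation=cv2.INTER_CUBIC)[:,:,::-1])
cv2.imwrite('pics/both.png',np.vstack([cv2.resize(cv2.imread(f'pics/{c}9.png'),(600,300)) for c in ['top','scene']]))
"
```

```text
29.3833 [ 0.50432559 -0.43162466  0.20327451] [0.95515813 0.01209217 0.22167517]
```

View pics/both.png

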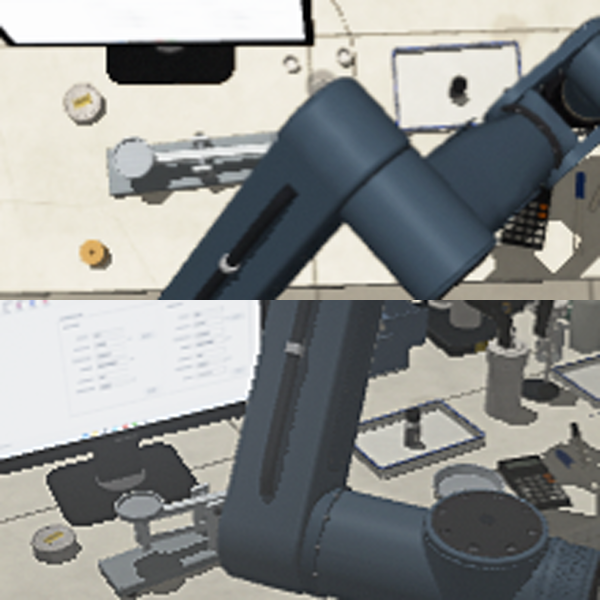

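The vial stands upright in the large tray, at (458,90) in the top half and (413,425) in the lower half. The pan is empty and the other things are where they were.

```bash
python3 -c "
from rig import bot
print(bot.hand_in())"
```

```text
the job is handed in; nothing more can be done
None
```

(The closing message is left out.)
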